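# Draw a spent drying cartridge from its well with a hook puller

### The job

The drying cartridge in the small white dehumidifier is spent: take the hook puller from the recharging dock, hook the cartridge's folding wire bail deep in the well (feel to which side it has fallen), draw the cartridge gently out and stand it upright in the dock's round seat, then hang the puller back in its post. Move the cartridge with the puller only, do not force the hook against the well or the bail, and leave the other things alone.

Things in the scene. Friction and masses are not known exactly. Their poses are not given: they have to be found in the camera images.
- dehumidifier: White upright drum, 80 mm across (foot 91 mm), 113 mm high, fixed, its lid unscrewed; a grey threaded neck 63 mm across surrounds the mouth of a round upright well: bore 44 mm, floor 8 mm above the table, so 105 mm deep. Three sprung brass buttons in the wall hold the cartridge by a groove. Origin: centre of the underside, z up.
- well_mouth (a point): Centre of the well's mouth, on the bore's axis, 113 mm above the table.
- cartridge: Orange perforated canister with a white cap, 41 mm diameter, 45 mm high, about 0.17 kg, standing in the well with 1.5 mm play all round. Origin: centre of its underside, z up; its wire bail is hinged along its y, so it leans to its +x or -x. The springs let go at about 8 to 13 N of upward pull and then drag with about 5 N over the next 30 mm.
- cap_top (a point): Middle of the cartridge's flat cap, 45 mm above its origin, 60 mm below the well's mouth at the start. Two hinge lugs, 7 mm in x and 6 mm high, stand on it at y = +-14.5 mm; the way between them along x is clear for the hook.
- bail_hinge (a point): Middle of the bail's hinge axis (along the cartridge's y), 2.5 mm above the cap. Bail: arch of 3 mm steel wire, 23 mm wide, 25 mm high to the wire's middle. It leans to +x or -x by up to 0.60 rad (neither side nor angle is measured: feel or see it): crown up to 14 mm off the axis, 23 to 28 mm above the cap. Swings easily to 0.64 rad each way, then stops hard. Bends above 20 N.
- puller: Hook tool, 0.10 kg, hanging upright in the dock's post. Origin: centre of the underside of its 29 x 29 x 4 mm flange, which rests on the post; z up along the handle. Above it the square handle, below it a square plug (17 mm wide for 8 mm, then 13 mm wide for 6 mm), then the wire shank and hook. The hook's point looks to the puller's +x.
- puller_grip (a point): Point to grip: 30 mm above the puller's origin, in the middle of the black handle, 16 x 16 mm square, sides along x and y, reaching from 4 to 60 mm above the origin, with an orange band near its top.
- puller_hook (a point): Saddle of the hook, 84 mm below the puller's origin, in line with the handle; lowest wire 88 mm below. 4 mm wire: shank at x = -6.25 mm, upturned point at x = +6.25 mm, outer face +8.25 mm, top 78.5 mm below the origin. Come down opposite the bail's lean, point toward it; slide along the cap until the point meets the wall; lift. If it lands on the bail, over 10 mm early, go in from the other side.
- dock: Grey recharging dock, plate 180 mm (x) by 84 mm (y), 10 mm thick, fixed; at x = -45 mm the round white seat for the cartridge, at x = +55 mm a hollow grey post, open to -x, whose white top plate (46 x 44 mm) is 105 mm above the table. Origin: centre of the underside, z up.
- dock_seat (a point): Centre of the seat's floor, 12 mm above the table; the seat is 48 mm in inner diameter inside a rim 6 mm high and 5 mm thick.
- post_hole (a point): Centre of the 21 mm square hole through the post's top plate (plate 12 mm thick), at its upper face, 105 mm above the table; the puller hangs here with its +x along the dock's +x at the start, and fits as well turned by a quarter or half turn.
- screw_lid: White ribbed screw lid of the dehumidifier, 73 mm across, 16 mm high, lying loose on the table; leave it.
- loupe: Small loupe with a black top, 39 mm across, 36 mm high, loose bystander.
- amber_jar: Brown glass jar with a cork, 41 mm across, 56 mm high, loose bystander.
- red_notebook: Red notebook, 125 x 80 x 10 mm, loose bystander.
There are look-alikes about, which are no part of the job. There is more than one size of the puller; the one meant has the size given above.

How it is judged:
By the outcome, as a careful person would: the job done as asked, in the order asked, and still so for the second after the job is handed in, with the robot touching nothing.
It also fails if it takes over 72 s, if anything falls off the work surface, if the arm or the gripper's body presses on something with over 40 N, if the wrist force passes 120 N, or if a joint passes its speed limit or range.

### The arm

A 7-joint arm with a two-finger parallel gripper is mounted at the origin on a cart in front of the work surface, level with it; the furniture and walls round the work are solid. World frame = base frame: x ahead of the robot, y to its left, z up, the work surface at z = 0. Lengths are in m, angles in rad, forces in N, time in s.
With the tool pointing down it reaches from about 0.4 to 0.85 m from the base axis. Payload 10.4 kg.
Tool frame: the origin (TCP) lies between the finger pads; the fingertips stand 22 mm ahead of it and the grasp point (between the pads) lies 3 mm ahead of it; z points along the fingers, y is the line along which they close (so a half turn about z gives the same grasp; the last joint's range is limited). The gripper opens to 85 mm and grips with 20 to 120 N. Pads are 22 mm wide; open, the fingers measure 114 mm over their backs; the gripper's body (76 mm by 85 mm) begins 54 mm behind the grasp point. The pads swing forward as they close: fully open they stand 13 mm farther back than shut.
Start: joints at [-1.221, 0.332, -0.065, 1.46, 0.022, 1.35, -0.088], TCP at [0.228, 0.582, 0.253] pointing down, gripper open.
Joint ranges: [-2.6, 2.6], [-0.5, 2.12], [-1.47, 1.34], [0.16, 2.42], [-1.27, 4.41], [0.06, 2.06], [-2.6, 2.6]. Speed limits (rad/s): [2.22, 2.22, 2.79, 2.79, 3.14, 3.14, 3.14].

### API

Orientations are given as [roll, pitch, yaw] about the fixed x, y, z axes, in that order (R = Rz(yaw) Ry(pitch) Rx(roll)).
In Python, from station import get_obs, camera, camera_info, close_job gives the robot as it stands.
- The arm moves only by the tool send_rows, never from a script. Its argument "rows" is a list that holds one entry, the list of rows, each a list of 6 numbers: the shift along the world's x, y, z in cm, then the turn, a rotation vector about the world's x, y, z in rad. In form: [[[tx, ty, tz, wx, wy, wz], ...]]. A call has 1 to 20 rows; each row shifts and turns the commanded pose from where the row before left it; what a row does not reach is not made up. A row lasts 1/10 s, in which the tool goes at most 50 mm and 8.59 degrees, less where a joint would pass 70% of its speed; a pose out of reach is approached as far as the arm can. A call with a gripper value outside its range is refused whole. "fingers" is the opening, from 0 (shut) to 1 (fully open), set as the call begins (left out, the last holds). The fingers move at their own pace and stop on an object; the grip force is fixed at half the most. Time passes only in rows, so rows that do not move let the fingers close. It gives the time, the measured TCP pose, the force, the opening and the grip force at its end, in the units of the state.
- get_obs(): the state, without advancing time (a new reading comes with each control period).
- camera(name): name is "scene" or "top" or "wrist"; returns the picture (384x512x3 uint8, red, green, blue); there is no depth.
- camera_info(name): a dict with "camera_matrix" (3x3 intrinsics, pixels), "R" (3x3) and "t" (3): a world point X has camera coordinates R X + t. Camera axes: x right, y down, z forward; pixel columns grow to the right and rows downward; lengths in m; the calibration is good to about 2 mm. A picture is of the moment at which its call begins: read the wrist's pose just before it. camera_info takes no time and is no camera call; for the wrist camera it gives the pose at the moment of the call.
- close_job(): hands the job in; it is judged then, once.
The state is a dict: "time": time; "joints": joint angles; "joint_vel": joint speeds; "joint_torque": joint torques, N m; "tcp_pos": TCP position; "tool_rot": TCP orientation; "force": force on the tool from outside, world axes, zero at the start; "torque": the same for the moment, N m; "opening": finger opening in m; "gripper_force": force on a finger pad.
Only numpy, scipy, OpenCV 4.12 (cv2) and the standard library are available. Lean on these libraries where they do the work, as an engineer would, in place of code of your own. Each camera call takes 0.05 s, during which the arm holds its last target. There are 200 camera calls.

## Working session

There is one attempt and no reset: what is moved stays moved. The work goes in short steps, Python scripts to look and compute and a tool call to move; the robot and the scene stay as the last step left them, time stands still between calls to the robot, and variables do not carry over. Pictures are saved under pics/ and viewed, at most 10 in all, crops included, and the job is handed in when it is done.

Besides the shell and the picture viewer there is one more tool, called after "Emit:" by a JSON object that holds its "method" and its "body", one argument or row to a line. send_rows: Moves the arm, as the interface text tells. Its arguments: {"type":"object","properties":{"rows":{"type":"array","items":{"type":"array","items":{"type":"array","items":{"type":"number"}}}},"fingers":{"type":"number"}},"required":["rows"]}

```bash
mkdir -p pics; ls
cat > h.py <<'E'
import numpy as np, cv2
from station import *
def snap(n,f):
    i=camera_info(n); im=camera(n); cv2.imwrite('pics/'+f,im[:,:,::-1]); return im,i
def ray(i,u,v):
    K=np.array(i['camera_matrix']);R=np.array(i['R']);t=np.array(i['t'])
    return -R.T@t, R.T@np.linalg.solve(K,[u,v,1.])
def onz(i,u,v,z):
    c,d=ray(i,u,v); return c+d*(z-c[2])/d[2]
def proj(i,X):
    p=np.array(i['camera_matrix'])@(np.array(i['R'])@np.array(X)+np.array(i['t'])); return p[:2]/p[2]
def tri(*o):
    A=np.zeros((3,3));b=np.zeros(3)
    for i,u,v in o:
        c,d=ray(i,u,v);d=d/np.linalg.norm(d);P=np.eye(3)-np.outer(d,d);A+=P;b+=P@c
    return np.linalg.solve(A,b)
E
python3 - <<'E'
from h import *
a,_=snap('scene','s0.png');b,_=snap('top','t0.png');w,_=snap('wrist','w0.png')
o=get_obs();print(o['time'],o['tcp_pos'],o['tool_rot'],o['opening'],o['force'])
for n in('scene','top'):
    i=camera_info(n);print(n,ray(i,256,192))
E
```

```text
pics
0.15 [0.22752319 0.58187247 0.25271757] [-3.14058405e+00  3.72725927e-05  2.76886162e+00] 0.08551487219849101 [ 0.64457614 -1.03344288  0.69231384]
scene (array([0.20279011, 0.338351  , 0.73315931]), array([ 0.33172526, -0.64930561, -0.68441443]))
top (array([ 0.28848214, -0.2281442 ,  1.08113073]), array([ 0.18386884, -0.00399977, -0.98301211]))
```

View pics/s0.png

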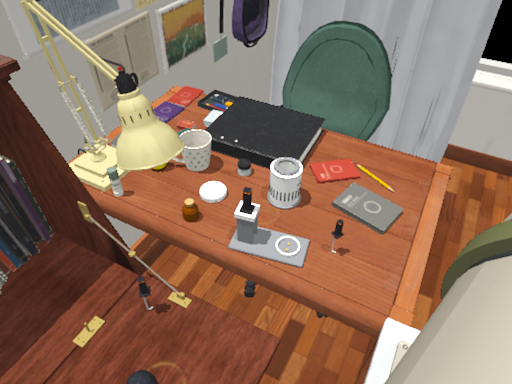

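View pics/t0.png

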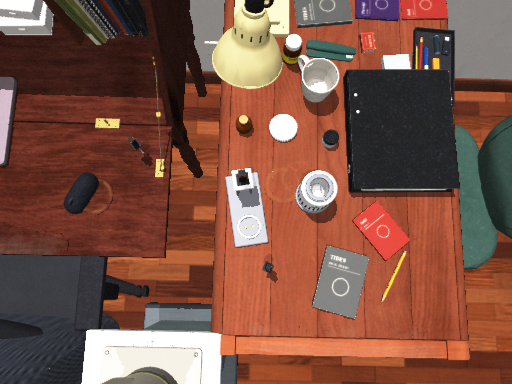

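The puller candidates are: the one in the post (scene 247,200; top 242,177), the one lying or standing on the table (scene 337,232; top 268,267), and the one on the left desk (scene 145,290; top 137,145). I choose the one in the dock's post and will check it in a close crop.

Run:
```python
from h import *
s=cv2.imread('pics/s0.png');t=cv2.imread('pics/t0.png')
S=cv2.resize(s[150:270,225:325],None,fx=4,fy=4,interpolation=2);T=cv2.resize(t[160:280,220:320],None,fx=4,fy=4,interpolation=2)
T2=cv2.resize(t[160:280,220:345],None,fx=3.2,fy=4)
cv2.imwrite('pics/c0.png',np.hstack([S,cv2.resize(t[160:280,222:322],None,fx=4,fy=4,interpolation=2)]))
for n in('scene','top'):
    i=camera_info(n)
    print(n,[proj(i,p).round(0) for p in([0,0,0],[.5,0,0],[.5,.1,0],[.6,0,0])])
i=camera_info('top')
for nm,p in dict(post=(243,177),seat=(249,227),neck=(320,187),dock_c1=(227,204)).items(): print(nm,onz(i,*p,dict(post=.105,seat=.012,neck=.113,dock_c1=.01)[nm]).round(3))
```

```text
scene [array([451., 430.]), array([201., 304.]), array([172., 344.]), array([162., 284.])]
top [array([149., 400.]), array([163., 186.]), array([124., 185.]), array([166., 148.])]
post [ 0.505 -0.202  0.105]
seat [ 0.401 -0.218  0.012]
neck [ 0.485 -0.376  0.113]
dock_c1 [ 0.457 -0.162  0.01 ]
```

View pics/c0.png

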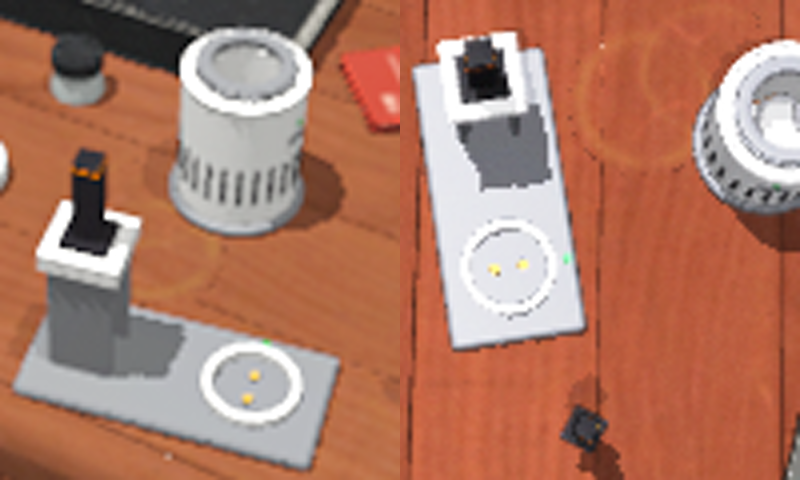

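Run:
```python
from h import *
s=cv2.imread('pics/s0.png');t=cv2.imread('pics/t0.png');w=cv2.imread('pics/w0.png')
S=cv2.resize(s[40:340,0:200],None,fx=2,fy=2,interpolation=2);T=cv2.resize(t[0:200,90:290],None,fx=2,fy=2,interpolation=2)
W=cv2.resize(w,(266,200))
T=np.vstack([T,cv2.copyMakeBorder(W,0,0,0,134,0)])
cv2.imwrite('pics/c1.png',np.hstack([S,T]))
i=camera_info('wrist');c,d=ray(i,256,192);print(c-get_obs()['tcp_pos'],d,i['camera_matrix'])
R=np.array(i['R']);print(R.round(2))
```

```text
[-0.0617626   0.02464114  0.12076343] [ 0.2563166  -0.08967383 -0.96256247] [[314.31830833   0.         252.76991993]
 [  0.         314.31830833 188.01782232]
 [  0.           0.           1.        ]]
[[ 0.36  0.93 -0.  ]
 [ 0.9  -0.35  0.26]
 [ 0.24 -0.09 -0.97]]
```

View pics/c1.png

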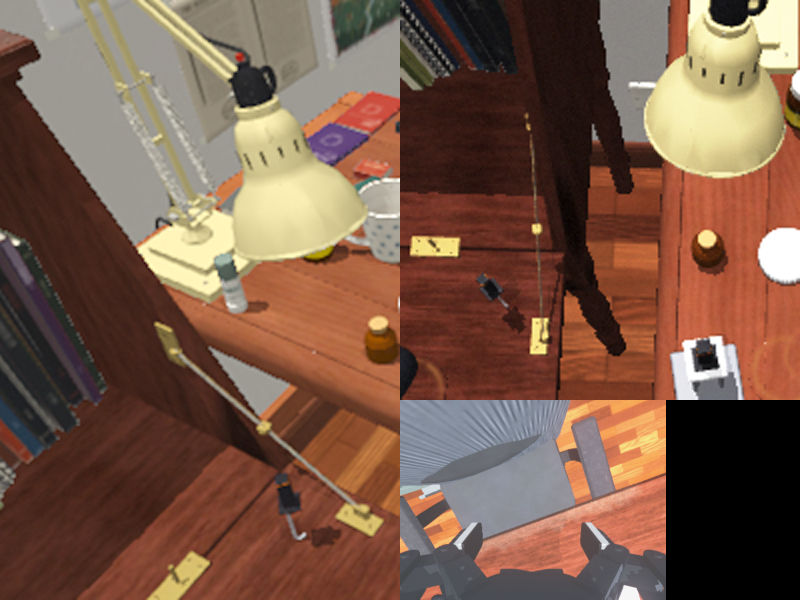

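Emit:
{"method": "send_rows", "body": {
  "rows": [
    [[2.46,-4.03,0,0,0,-0.0744],[2.46,-4.03,0,0,0,-0.0744],[2.46,-4.03,0,0,0,-0.0744],[2.46,-4.03,0,0,0,-0.0744],[2.46,-4.03,0,0,0,-0.0744],[2.46,-4.03,0,0,0,-0.0744],[2.46,-4.03,0,0,0,-0.0744],[1.17,-4.17,0,0,0,-0.0744],[1.17,-4.17,0,0,0,-0.0744],[1.17,-4.17,0,0,0,-0.0744],[1.17,-4.17,0,0,0,-0.0744],[1.17,-4.17,0,0,0,-0.0744],[1.17,-4.17,0,0,0,-0.0744]]
  ]
}}

```text
time: 1.45
tcp_pos: [0.4701, 0.048, 0.2534]
tool_rot: [3.141, -0.0, 1.799]
force: [1.1, -0.9, 0.5]
opening: 0.0854
gripper_force: 0.0
```

Emit:
{"method": "send_rows", "body": {
  "rows": [
    [[0,-4.17,0,0,0,-0.0744],[0,-4.17,0,0,0,-0.0744],[0,-4.17,0,0,0,-0.0744],[0,-4.17,0,0,0,-0.0744],[0,-4.17,0,0,0,-0.0744],[0,-4.17,0,0,0,-0.0744],[-0.43,-3.8,-0.5,0,0,-0.0744],[-0.43,-3.8,-0.5,0,0,-0.0744],[-0.43,-3.8,-0.5,0,0,-0.0744],[-0.43,-3.8,-0.5,0,0,-0.0744],[-0.43,-3.8,-0.5,0,0,-0.0744],[-0.43,-3.8,-0.5,0,0,-0.0744],[0,0,0,0,0,0],[0,0,0,0,0,0]]
  ]
}}

```text
time: 2.85
tcp_pos: [0.4435, -0.4291, 0.2227]
tool_rot: [-3.14, 0.001, 0.907]
force: [-0.3, 0.7, 0.1]
opening: 0.0854
gripper_force: 0.0
```

Run:
```python
from h import *
w,i=snap('wrist','w1.png')
o=get_obs();print(o['time'],o['tcp_pos'],o['tool_rot'],o['joints'].round(2))
import pickle;pickle.dump(i,open('w1.pkl','wb'))
u=proj(i,[.485,-.376,.08]);print(u)
x=int(u[0])-50;y=max(int(u[1])-50,0)
c=cv2.resize(cv2.imread('pics/w1.png')[y:y+100,x:x+100],(400,400),interpolation=2)
print(x,y)
cv2.imwrite('pics/c2.png',np.hstack([c,cv2.resize(cv2.imread('pics/w1.png'),(400,400))]))
```

```text
2.9 [ 0.44429292 -0.42801663  0.22297039] [-3.14088086e+00 -1.26275498e-04  9.09273054e-01] [ 0.03  0.43  0.87  1.56 -0.34  1.31  0.29]
[254.48359826 101.25561153]
204 51
```

View pics/c2.png

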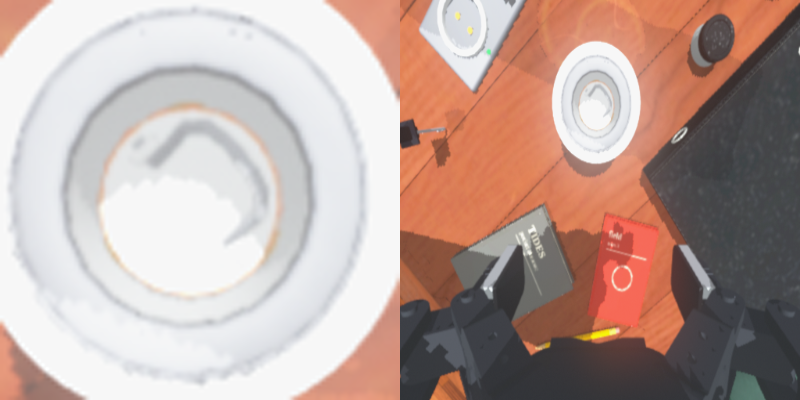

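The crop shows the bore's mouth centred at about crop (188,195), and the bail as a grey arch. Its legs end at (150,165) and (225,245) and its crown is at about (232,158), so it leans to the upper right.

Run:
```python
from h import *
import pickle
i=pickle.load(open('w1.pkl','rb'))
P=lambda x,y,z:onz(i,204+x/4,51+y/4,z)
print('mouth',P(188,195,.113),'cap',P(190,200,.053),'neckouter',P(188,195,.113))
a=P(150,165,.058);b=P(225,245,.058);c=P(232,158,.077)
l1=P(138,143,.057)
h=b-a;print('legs',a,b,'crown',c,'yaw hinge',np.arctan2(h[1],h[0]),'lug',l1)
d=c-P(190,200,.0555);print('lean',d,np.arctan2(d[1],d[0]),np.hypot(*d[:2]))
# mouth from two views: white neck/drum ring in top+scene
t=cv2.imread('pics/t0.png');w=cv2.imread('pics/w1.png')
for n,im,box in(('top',t,(295,168,345,218)),('wrist',w,(190,35,320,165))):
    x0,y0,x1,y1=box;g=cv2.cvtColor(im[y0:y1,x0:x1],cv2.COLOR_BGR2HSV)
    m=((g[...,1]<40)&(g[...,2]>100)).astype(np.uint8)
    cs,_=cv2.findContours(m,cv2.RETR_EXTERNAL,2);k=max(cs,key=cv2.contourArea);e=cv2.fitEllipse(k);print(n,e[0][0]+x0,e[0][1]+y0,e[1],e[2])
```

```text
mouth [ 0.48343211 -0.37378481  0.113     ] cap [ 0.48325595 -0.37410238  0.053     ] neckouter [ 0.48343211 -0.37378481  0.113     ]
legs [ 0.48092566 -0.36302672  0.058     ] [ 0.48342972 -0.38644486  0.058     ] crown [ 0.49498511 -0.37311834  0.077     ] yaw hinge -1.4642729463444308 lug [ 0.48171641 -0.35779835  0.057     ]
lean [0.0117321  0.00100775 0.0215    ] 0.08568614180209627 0.011775296506388698
top 315.7914352416992 191.34857940673828 (37.01398849487305, 44.47291946411133) 40.64234924316406
wrist 250.6714324951172 97.99415969848633 (112.18598175048828, 116.8330078125) 0.30609291791915894
```

Emit:
{"method": "send_rows", "body": {
  "rows": [
    [[1.18,2.67,0.53,0,0,0.135],[1.18,2.67,0.53,0,0,0.135],[1.18,2.67,0.53,0,0,0.135],[1.18,2.67,0.53,0,0,0.135],[1.18,2.67,0.53,0,0,0.135],[1.18,2.67,0.53,0,0,0.135],[0,0,0,0,0,0],[0,0,0,0,0,0]]
  ]
}}

```text
time: 3.7
tcp_pos: [0.5156, -0.2665, 0.2556]
tool_rot: [3.14, -0.0, 1.721]
force: [0.3, -0.9, 0.0]
opening: 0.0852
gripper_force: 0.0
```

Run:
```python
from h import *
import pickle
w,i=snap('wrist','w2.png')
o=get_obs();print(o['time'],o['tcp_pos'],o['tool_rot'],o['joints'].round(2))
pickle.dump(i,open('w2.pkl','wb'))
u=proj(i,[.47,-.21,.08]);print(u)
x=max(int(u[0])-100,0);y=max(int(u[1])-90,0);print(x,y)
cv2.imwrite('pics/c3.png',cv2.resize(cv2.imread('pics/w2.png')[y:y+150,x:x+200],(800,600),interpolation=2))
```

```text
3.75 [ 0.51498386 -0.26772545  0.25542019] [ 3.14093443e+00 -9.54537793e-05  1.71884509e+00] [-0.18  0.27  0.7   1.61 -0.18  1.33  0.69]
[213.19343894 108.02097429]
113 18
```

View pics/c3.png

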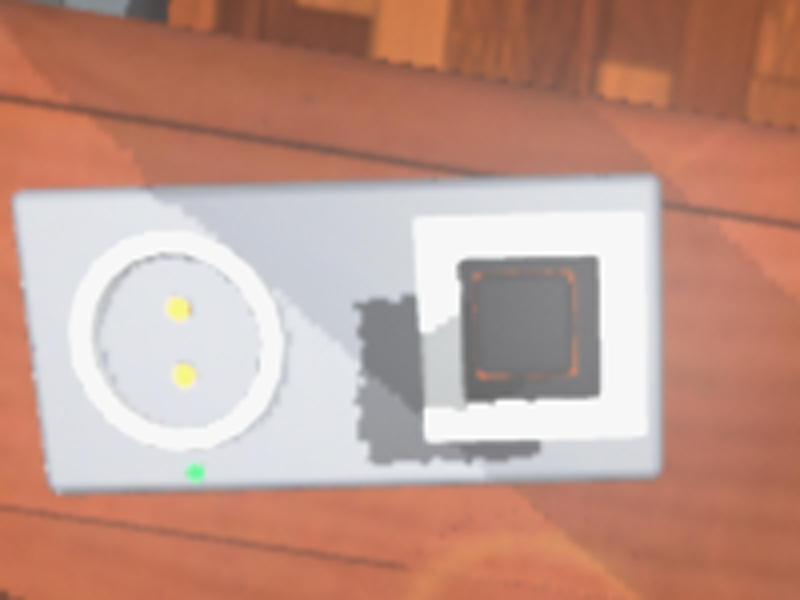

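The crop shows the post's plate at about (413–648, 212–441), the handle's top centred at (526,323), the flange at (531,329) and the seat ring at (177,341).

Run:
```python
from h import *
import pickle
i=pickle.load(open('w2.pkl','rb'));s=camera_info('scene');t=camera_info('top')
px=lambda x,y:(113+x/4,18+y/4)
P=lambda x,y,z:onz(i,*px(x,y),z)
print('handle top tri',tri((i,*px(526,323)),(s,247.3,189.8),(t,242.5,172.5)), tri((i,*px(526,323)),(s,247.3,189.8)))
# plate centre: scene crop plate corners (67,203),(141,222),(128,275?),(40,250)
print('plate tri',tri((i,*px(533,327)),(t,242.5,179.)))
print('handle .165',P(526,323,.165),'flange .109',P(531,329,.109))
pc=[P(*q,.105) for q in((413,217),(646,212),(648,437),(425,441))]
print('plate',np.mean(pc,0),[np.linalg.norm(pc[k]-pc[k-1]).round(4) for k in range(4)],[np.arctan2(*(pc[a]-pc[b])[1::-1]).round(3) for a,b in((1,0),(2,3))])
dc=[P(*q,.01) for q in((15,193),(660,178),(662,475),(55,492))]
print('dock',np.mean(dc,0),[np.arctan2(*(dc[a]-dc[b])[1::-1]).round(3) for a,b in((1,0),(2,3))])
print('seat',P(177,341,.018), 'tri', tri((i,*px(177,341)),(s,225+251.5/4,150+384/4),(t,222+108.5/4,160+267/4)))
```

```text
handle top tri [ 0.5001046  -0.20028997  0.16267933] [ 0.4987896  -0.19892432  0.16350848]
plate tri [ 0.49946518 -0.19964131  0.10892862]
handle .165 [ 0.49929112 -0.19867866  0.165     ] flange .109 [ 0.49903565 -0.19901861  0.109     ]
plate [ 0.49937781 -0.19896943  0.105     ] [np.float64(0.0449), np.float64(0.0474), np.float64(0.045), np.float64(0.0474)] [np.float64(0.171), np.float64(0.168)]
dock [ 0.44643976 -0.20856066  0.01      ] [np.float64(0.172), np.float64(0.178)]
seat [ 0.40129887 -0.21599473  0.018     ] tri [ 0.40045507 -0.21700971  0.01383301]
```

Emit:
{"method": "send_rows", "body": {
  "rows": [
    [[-0.527,2.293,0,0,0,0.0073],[-0.527,2.293,0,0,0,0.0073],[-0.527,2.293,0,0,0,0.0073],[0,0,-2,0,0,0],[0,0,-2,0,0,0],[0,0,-2,0,0,0],[0,0,-2,0,0,0],[0,0,-2,0,0,0],[0,0,-1.0,0,0,0],[0,0,-0.5,0,0,0],[0,0,0,0,0,0]]
  ]
}}

```text
time: 4.85
tcp_pos: [0.499, -0.1998, 0.1401]
tool_rot: [-3.141, 0.0, 1.74]
force: [-0.2, 0.5, -0.4]
opening: 0.0857
gripper_force: 0.0
```

Emit:
{"method": "send_rows", "body": {
  "rows": [
    [[0,0,0,0,0,0],[0,0,0,0,0,0],[0,0,0,0,0,0],[0,0,0,0,0,0],[0,0,0,0,0,0],[0,0,0,0,0,0],[0,0,0,0,0,0],[0,0,0,0,0,0]]
  ],
  "fingers": 0
}}

```text
time: 5.65
tcp_pos: [0.4994, -0.1994, 0.1404]
tool_rot: [3.141, 0.0, 1.741]
force: [-0.9, 0.8, 5.8]
opening: 0.0152
gripper_force: 58.8
```

Emit:
{"method": "send_rows", "body": {
  "rows": [
    [[0,0,0.3,0,0,0],[0,0,0.7,0,0,0],[0,0,1,0,0,0],[0,0,2,0,0,0],[0,0,2,0,0,0],[0,0,2,0,0,0],[0,0,2,0,0,0],[0,0,2,0,0,0],[-0.463,-2.93,0,0,0,-0.0105],[-0.463,-2.93,0,0,0,-0.0105],[-0.463,-2.93,0,0,0,-0.0105],[-0.463,-2.93,0,0,0,-0.0105],[-0.463,-2.93,0,0,0,-0.0105],[-0.463,-2.93,0,0,0,-0.0105],[0,0,0,0,0,0],[0,0,0,0,0,0]]
  ]
}}

```text
time: 7.25
tcp_pos: [0.4711, -0.3758, 0.2605]
tool_rot: [-3.142, 0.0, 1.676]
force: [-0.6, 0.5, -1.1]
opening: 0.0155
gripper_force: 58.5
```

Run:
```python
from h import *
import pickle
w,i=snap('wrist','w3.png');s,_=snap('scene','s3.png')
o=get_obs();print(o['time'],o['tcp_pos'],o['tool_rot'],o['joints'].round(2),o['force'],o['torque'])
T=o['tcp_pos'];print('hook low pred wrist',proj(i,T-[0,0,.1234]),'mouth',proj(i,[.4833,-.374,.113]),'scene',proj(camera_info('scene'),T-[0,0,.1234]))
pickle.dump(i,open('w3.pkl','wb'))
a=cv2.imread('pics/w3.png')[60:260,150:350];b=cv2.imread('pics/s3.png')[100:240,220:360]
cv2.imwrite('pics/c4.png',np.hstack([cv2.resize(a,(400,400),interpolation=2),cv2.resize(b,(400,400),interpolation=2)]))
```

```text
7.35 [ 0.47197256 -0.37425526  0.26037874] [ 3.14109462e+00 -5.13903370e-04  1.67896436e+00] [-0.01  0.34  0.77  1.55 -0.24  1.35  0.89] [ 1.35510055 -0.18620266 -0.84317152] [0.07052804 0.05146066 0.03416281]
hook low pred wrist [255.03684171 187.35651852] mouth [267.6815854  181.38507136] scene [291.31577991 158.55463905]
```

View pics/c4.png

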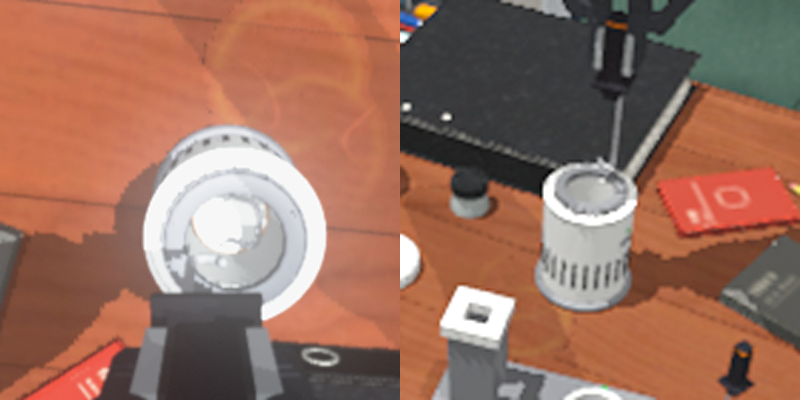

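Emit:
{"method": "send_rows", "body": {
  "rows": [
    [[0.4,0.04,0,0,0,0],[0,0,-1.5,0,0,0],[0,0,-2,0,0,0],[0,0,-1.5,0,0,0],[0,0,-0.6,0,0,0],[0,0,-0.4,0,0,0],[0,0,0,0,0,0],[0,0,0,0,0,0]]
  ]
}}

```text
time: 8.15
tcp_pos: [0.4756, -0.3751, 0.2007]
tool_rot: [3.141, 0.001, 1.678]
force: [0.3, 0.1, -0.8]
opening: 0.0154
gripper_force: 58.5
```

Emit:
{"method": "send_rows", "body": {
  "rows": [
    [[0,0,-0.4,0,0,0],[0,0,-0.4,0,0,0],[0,0,-0.4,0,0,0],[0,0,0,0,0,0],[0,0,0,0,0,0]]
  ]
}}

```text
time: 8.65
tcp_pos: [0.4754, -0.3748, 0.188]
tool_rot: [-3.141, -0.0, 1.678]
force: [0.4, -1.0, -0.9]
opening: 0.0153
gripper_force: 58.5
```

Emit:
{"method": "send_rows", "body": {
  "rows": [
    [[0,0,-0.3,0,0,0],[0,0,-0.3,0,0,0],[0,0,-0.2,0,0,0],[0,0,0,0,0,0],[0,0,0,0,0,0]]
  ]
}}

```text
time: 9.15
tcp_pos: [0.4754, -0.3748, 0.1801]
tool_rot: [-3.142, -0.0, 1.678]
force: [-0.2, -0.2, -1.4]
opening: 0.0149
gripper_force: 58.5
```

Emit:
{"method": "send_rows", "body": {
  "rows": [
    [[0.3,0.03,0,0,0,0],[0.3,0.03,0,0,0,0],[0.3,0.03,0,0,0,0],[0.3,0.03,0,0,0,0],[0.3,0.03,0,0,0,0],[0,0,0,0,0,0],[0,0,0,0,0,0]]
  ]
}}

```text
time: 9.85
tcp_pos: [0.4904, -0.3734, 0.1801]
tool_rot: [-3.141, 0.0, 1.678]
force: [-0.1, -0.9, -1.0]
opening: 0.0152
gripper_force: 58.5
```

Emit:
{"method": "send_rows", "body": {
  "rows": [
    [[0.2,0.02,0,0,0,0],[0.2,0.02,0,0,0,0],[0.1,0.01,0,0,0,0],[0,0,0,0,0,0],[0,0,0,0,0,0]]
  ]
}}

```text
time: 10.35
tcp_pos: [0.4954, -0.3728, 0.1801]
tool_rot: [-3.142, -0.0, 1.678]
force: [0.0, -0.5, -1.5]
opening: 0.0154
gripper_force: 58.5
```

Emit:
{"method": "send_rows", "body": {
  "rows": [
    [[0.1,0.01,0,0,0,0],[0,0,0,0,0,0],[0,0,0,0,0,0]]
  ]
}}

```text
time: 10.65
tcp_pos: [0.4964, -0.3727, 0.1802]
tool_rot: [3.141, -0.0, 1.678]
force: [-0.4, -0.2, 0.0]
opening: 0.0154
gripper_force: 58.5
```

Emit:
{"method": "send_rows", "body": {
  "rows": [
    [[0,0,0.3,0,0,0],[0,0,0.3,0,0,0],[0,0,0.3,0,0,0],[0,0,0.2,0,0,0],[0,0,0,0,0,0],[0,0,0,0,0,0]]
  ]
}}

```text
time: 11.25
tcp_pos: [0.4964, -0.3727, 0.1911]
tool_rot: [3.141, 0.0, 1.678]
force: [-0.8, -0.1, -1.4]
opening: 0.0156
gripper_force: 58.5
```

Emit:
{"method": "send_rows", "body": {
  "rows": [
    [[-0.3,-0.03,0,0,0,0],[-0.3,-0.03,0,0,0,0],[0,0,0.1,0,0,0],[-0.3,-0.03,0,0,0,0],[-0.3,-0.03,0,0,0,0],[0,0,0,0,0,0],[0,0,0,0,0,0]]
  ]
}}

```text
time: 11.95
tcp_pos: [0.4844, -0.3739, 0.1922]
tool_rot: [3.141, -0.0, 1.678]
force: [0.4, -0.0, -0.8]
opening: 0.0154
gripper_force: 58.5
```

Emit:
{"method": "send_rows", "body": {
  "rows": [
    [[0,0,0.2,0,0,0],[0,0,0.2,0,0,0],[0,0,0.1,0,0,0],[0,0,0.1,0,0,0],[0,0,0,0,0,0],[0,0,0,0,0,0]]
  ]
}}

```text
time: 12.55
tcp_pos: [0.4845, -0.374, 0.1983]
tool_rot: [3.141, 0.0, 1.678]
force: [-0.4, 0.1, -7.7]
opening: 0.0155
gripper_force: 59.3
```

Emit:
{"method": "send_rows", "body": {
  "rows": [
    [[0,0,0.05,0,0,0],[0,0,0.05,0,0,0],[0,0,0.05,0,0,0],[0,0,0,0,0,0]]
  ]
}}

```text
time: 12.95
tcp_pos: [0.4846, -0.374, 0.1998]
tool_rot: [3.141, 0.0, 1.678]
force: [-1.9, -0.7, -5.6]
opening: 0.015
gripper_force: 59.4
```

Emit:
{"method": "send_rows", "body": {
  "rows": [
    [[0,0,0.1,0,0,0],[0,0,0.1,0,0,0],[0,0,0.1,0,0,0],[0,0,0.1,0,0,0],[0,0,0.1,0,0,0]]
  ]
}}

```text
time: 13.45
tcp_pos: [0.4844, -0.3739, 0.2047]
tool_rot: [3.142, -0.0, 1.678]
force: [-1.7, 0.6, -7.1]
opening: 0.0153
gripper_force: 59.3
```

Emit:
{"method": "send_rows", "body": {
  "rows": [
    [[0,0,0.15,0,0,0],[0,0,0.15,0,0,0],[0,0,0.15,0,0,0],[0,0,0.15,0,0,0],[0,0,0.15,0,0,0],[0,0,0.15,0,0,0],[0,0,0.15,0,0,0],[0,0,0.15,0,0,0]]
  ]
}}

```text
time: 14.25
tcp_pos: [0.4844, -0.3739, 0.2168]
tool_rot: [3.142, -0.0, 1.678]
force: [-1.9, -0.7, -7.0]
opening: 0.0152
gripper_force: 59.3
```

Emit:
{"method": "send_rows", "body": {
  "rows": [
    [[-0.1,-0.01,0.15,0,0,0],[0,0,0.2,0,0,0],[0,0,0.2,0,0,0],[0,0,0.2,0,0,0],[0,0,0.2,0,0,0],[0,0,0.2,0,0,0],[0,0,0.2,0,0,0],[0,0,0.2,0,0,0],[0,0,0.2,0,0,0],[0,0,0.2,0,0,0]]
  ]
}}

```text
time: 15.25
tcp_pos: [0.4835, -0.374, 0.2363]
tool_rot: [3.141, 0.0, 1.678]
force: [0.4, -0.9, -3.5]
opening: 0.0154
gripper_force: 59.8
```

Emit:
{"method": "send_rows", "body": {
  "rows": [
    [[0,0,0.4,0,0,0],[0,0,0.5,0,0,0],[0,0,0.5,0,0,0],[0,0,0.5,0,0,0],[0,0,0.5,0,0,0],[0,0,0.5,0,0,0],[0,0,0.5,0,0,0],[0,0,0.5,0,0,0],[0,0,0.5,0,0,0],[0,0,0.5,0,0,0]]
  ]
}}

```text
time: 16.25
tcp_pos: [0.4834, -0.374, 0.2856]
tool_rot: [3.141, -0.0, 1.678]
force: [0.1, 0.1, -3.4]
opening: 0.0152
gripper_force: 59.9
```

Emit:
{"method": "send_rows", "body": {
  "rows": [
    [[0,0,0.5,0,0,0],[0,0,0.5,0,0,0],[0,0,0.5,0,0,0],[0,0,0.5,0,0,0],[0,0,0.5,0,0,0],[0,0,0.5,0,0,0],[0,0,0.5,0,0,0],[0,0,0.4,0,0,0],[0,0,0.2,0,0,0],[0,0,0,0,0,0],[0,0,0,0,0,0]]
  ]
}}

```text
time: 17.35
tcp_pos: [0.4834, -0.374, 0.326]
tool_rot: [-3.142, -0.0, 1.678]
force: [0.3, 0.1, -3.0]
opening: 0.0155
gripper_force: 59.9
```

Emit:
{"method": "send_rows", "body": {
  "rows": [
    [[-0.166,0.315,0,0,0,0],[-0.25,0.47,0,0,0,0],[-0.33,0.63,0,0,0,0],[-0.485,0.922,0,0,0,0],[-0.485,0.922,0,0,0,0],[-0.485,0.922,0,0,0,0],[-0.485,0.922,0,0,0,0],[-0.485,0.922,0,0,0,0],[-0.485,0.922,0,0,0,0],[-0.485,0.922,0,0,0,0],[-0.485,0.922,0,0,0,0],[-0.485,0.922,0,0,0,0],[-0.485,0.922,0,0,0,0],[-0.485,0.922,0,0,0,0],[-0.485,0.922,0,0,0,0],[-0.485,0.922,0,0,0,0],[-0.485,0.922,0,0,0,0],[-0.33,0.63,0,0,0,0],[-0.25,0.47,0,0,0,0],[-0.166,0.315,0,0,0,0]]
  ]
}}

```text
time: 19.35
tcp_pos: [0.4005, -0.2163, 0.3262]
tool_rot: [3.141, -0.0, 1.678]
force: [-0.3, 0.2, -3.4]
opening: 0.0149
gripper_force: 59.9
```

Emit:
{"method": "send_rows", "body": {
  "rows": [
    [[0,0,0,0,0,0],[0,0,-0.5,0,0,0],[0,0,-1,0,0,0],[0,0,-1,0,0,0],[0,0,-1,0,0,0],[0,0,-1,0,0,0],[0,0,-1,0,0,0],[0,0,-1,0,0,0],[0,0,-1,0,0,0],[0,0,-0.7,0,0,0],[0,0,-0.5,0,0,0],[0,0,0,0,0,0],[0,0,0,0,0,0],[0,0,0,0,0,0]]
  ]
}}

```text
time: 20.75
tcp_pos: [0.4009, -0.2167, 0.2396]
tool_rot: [3.141, 0.0, 1.678]
force: [0.3, -0.4, -2.2]
opening: 0.0148
gripper_force: 59.8
```

Run:
```python
from h import *
w,i=snap('wrist','w5.png');s,_=snap('scene','s5.png');t,_=snap('top','t5.png')
o=get_obs();print(o['time'],o['tcp_pos'],o['force'])
T=o['tcp_pos'];u=proj(i,[.4005,-.2165,.05]);v=proj(camera_info('scene'),[.4005,-.2165,.05]);q=proj(camera_info('top'),[.4005,-.2165,.05]);print(u,v,q)
def cr(f,u,r):
    x=max(int(u[0])-r,0);y=max(int(u[1])-r,0);print(f,x,y);return cv2.resize(cv2.imread('pics/'+f)[y:y+2*r,x:x+2*r],(400,400),interpolation=2)
cv2.imwrite('pics/c5.png',np.hstack([cr('w5.png',u,80),cr('s5.png',v,40)]))
```

```text
20.9 [ 0.40078835 -0.21668495  0.23943378] [ 0.43887097 -0.41234511 -3.56614358]
[253.00492727 171.6330483 ] [288.64899601 235.92684339] [248.44405789 225.50544407]
w5.png 173 91
s5.png 248 195
```

View pics/c5.png

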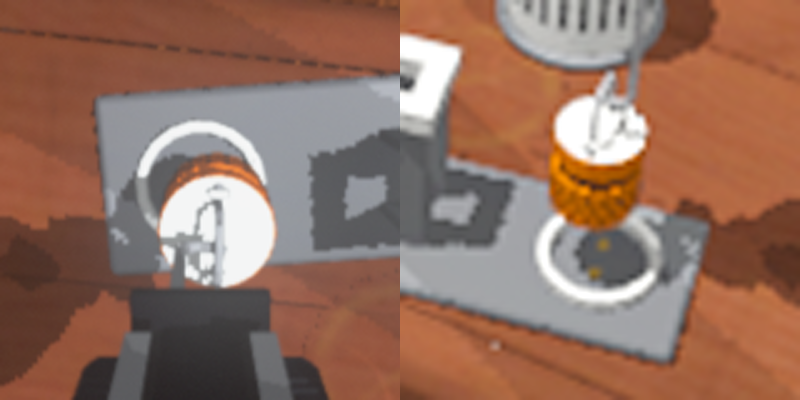

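The crop shows the cartridge hanging upright from the bail. Its cap is at wrist crop (218,235) and scene crop (601,130), above the seat ring and slightly high.

Run:
```python
from h import *
i=camera_info('wrist');s=camera_info('scene')
print(tri((i,260.2,185),(s,288.2,221)),onz(i,260.2,185,.096),onz(s,288.2,221,.096),get_obs()['tcp_pos'])
print('seat w',onz(i,173+201*.4,91+.4*178,.018), 'seat s',onz(s,248+200*.2,195+.2*260,.018))
```

```text
[ 0.40637892 -0.21810131  0.09551663] [ 0.4067184  -0.21781681  0.096     ] [ 0.40586523 -0.21785416  0.096     ] [ 0.40078835 -0.21668495  0.23943378]
seat w [ 0.40046355 -0.21256011  0.018     ] seat s [ 0.39716209 -0.21112844  0.018     ]
```

Emit:
{"method": "send_rows", "body": {
  "rows": [
    [[-0.15,0.03,0,0,0,0],[-0.25,0.05,-0.3,0,0,0],[-0.15,0.04,-0.5,0,0,0],[0,0,-0.5,0,0,0],[0,0,-0.5,0,0,0],[0,0,-0.5,0,0,0],[0,0,-0.4,0,0,0],[0,0,0,0,0,0],[0,0,0,0,0,0]]
  ]
}}

```text
time: 21.8
tcp_pos: [0.3951, -0.2155, 0.2121]
tool_rot: [-3.142, 0.0, 1.678]
force: [-0.8, -0.1, -2.6]
opening: 0.0152
gripper_force: 59.8
```

Run:
```python
from h import *
w,i=snap('wrist','w6.png');s,si=snap('scene','s6.png')
o=get_obs();print(o['time'],o['tcp_pos'],o['force'])
X=[.4005,-.2165,.04]
def cr(f,u,r):
    x=max(int(u[0])-r,0);y=max(int(u[1])-r,0);print(f,x,y);return cv2.resize(cv2.imread('pics/'+f)[y:y+2*r,x:x+2*r],(400,400),interpolation=2)
cv2.imwrite('pics/c6.png',np.hstack([cr('w6.png',proj(i,X),60),cr('s6.png',proj(si,X),30)]))
```

```text
21.9 [ 0.39524988 -0.21548558  0.21231681] [ 0.47383267  0.59303037 -2.21491881]
w6.png 199 117
s6.png 258 208
```

View pics/c6.png

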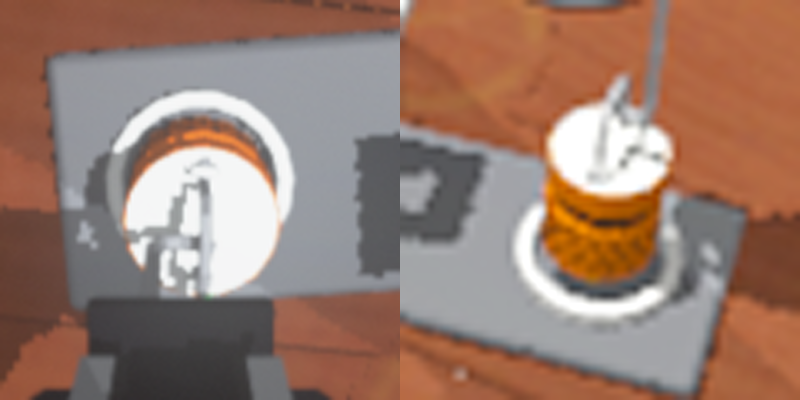

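Run:
```python
from h import *
i=camera_info('wrist');s=camera_info('scene')
c=tri((i,259.3,183.6),(s,289.6,230.5));print(c,onz(i,259.3,183.6,.069),onz(s,289.6,230.5,.069))
print('ring s',onz(s,287.7,246.4,.018),'w',onz(i,199+202*.3,117+.3*178,.018))
```

```text
[ 0.39976248 -0.21532515  0.07028403] [ 0.40025546 -0.21545693  0.069     ] [ 0.39971932 -0.21659973  0.069     ]
ring s [ 0.39851296 -0.2124126   0.018     ] w [ 0.4015121  -0.21427887  0.018     ]
```

Emit:
{"method": "send_rows", "body": {
  "rows": [
    [[0,0.05,-0.3,0,0,0],[0,0,-0.3,0,0,0],[0,0,-0.2,0,0,0],[0,0,-0.2,0,0,0],[0,0,0,0,0,0],[0,0,0,0,0,0]]
  ]
}}

```text
time: 22.5
tcp_pos: [0.3951, -0.2149, 0.2021]
tool_rot: [-3.142, -0.0, 1.678]
force: [-0.0, -0.3, -3.5]
opening: 0.0151
gripper_force: 59.8
```

Emit:
{"method": "send_rows", "body": {
  "rows": [
    [[0,0,-0.15,0,0,0],[0,0,-0.15,0,0,0],[0,0,-0.1,0,0,0],[0,0,0,0,0,0],[0,0,0,0,0,0]]
  ]
}}

```text
time: 23.0
tcp_pos: [0.3952, -0.215, 0.1982]
tool_rot: [3.141, 0.0, 1.678]
force: [-0.4, -0.1, -0.7]
opening: 0.0153
gripper_force: 59.9
```

Emit:
{"method": "send_rows", "body": {
  "rows": [
    [[0,0,-0.3,0,0,0],[0,0,-0.4,0,0,0],[0,0,-0.3,0,0,0],[0,0,-0.3,0,0,0],[0,0,-0.15,0,0,0],[0,0,0,0,0,0],[0,0,0,0,0,0]]
  ]
}}

```text
time: 23.7
tcp_pos: [0.3952, -0.215, 0.1837]
tool_rot: [3.141, 0.0, 1.678]
force: [-0.8, -0.1, 0.1]
opening: 0.0152
gripper_force: 59.9
```

Emit:
{"method": "send_rows", "body": {
  "rows": [
    [[0.2,0.02,0,0,0,0],[0.3,0.03,0,0,0,0],[0.3,0.03,0,0,0,0],[0.3,0.03,0,0,0,0],[0.2,0.02,0,0,0,0],[0.1,0.01,0,0,0,0],[0,0,0,0,0,0],[0,0,0,0,0,0]]
  ]
}}

```text
time: 24.5
tcp_pos: [0.409, -0.2136, 0.1836]
tool_rot: [3.142, -0.0, 1.678]
force: [0.3, -0.2, -1.1]
opening: 0.015
gripper_force: 59.9
```

Run:
```python
from h import *
w,i=snap('wrist','w7.png');s,si=snap('scene','s7.png')
o=get_obs();print(o['time'],o['tcp_pos'],o['force'])
X=[.4005,-.2165,.05]
def cr(f,u,r):
    x=max(int(u[0])-r,0);y=max(int(u[1])-r,0);print(f,x,y);return cv2.resize(cv2.imread('pics/'+f)[y:y+2*r,x:x+2*r],(400,400),interpolation=2)
cv2.imwrite('pics/c7.png',np.hstack([cr('w7.png',proj(i,X),50),cr('s7.png',proj(si,X),30)]))
```

```text
24.6 [ 0.40904933 -0.213558    0.18366188] [-0.5253525   0.61619175 -0.74665353]
w7.png 193 138
s7.png 258 205
```

View pics/c7.png

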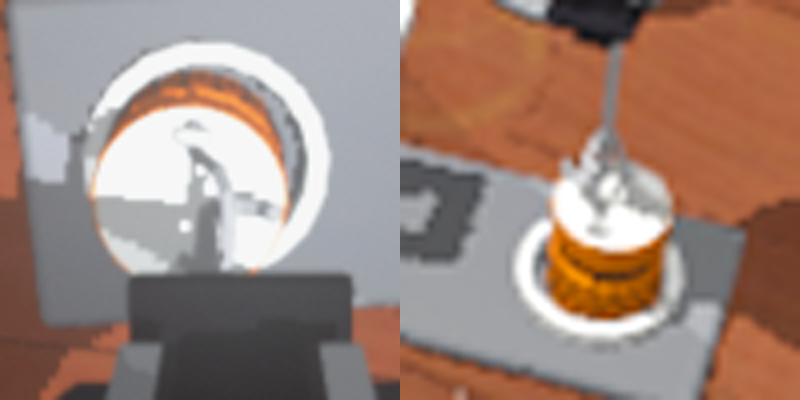

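The view shows the cartridge upright in the seat, with the bail leaning to +x (wrist crop 190,130 to 230,200). I back the hook out to -x.

Emit:
{"method": "send_rows", "body": {
  "rows": [
    [[-0.3,-0.03,0,0,0,0],[-0.4,-0.04,0,0,0,0],[-0.4,-0.04,0,0,0,0],[-0.4,-0.04,0,0,0,0],[-0.4,-0.04,0,0,0,0],[-0.2,-0.02,0,0,0,0],[0,0,0,0,0,0],[0,0,0,0,0,0]]
  ]
}}

```text
time: 25.4
tcp_pos: [0.3882, -0.2156, 0.1837]
tool_rot: [3.141, -0.0, 1.678]
force: [-0.2, 0.6, -1.5]
opening: 0.015
gripper_force: 59.9
```

Emit:
{"method": "send_rows", "body": {
  "rows": [
    [[0,0,0.2,0,0,0],[0,0,0.3,0,0,0],[0,0,0.4,0,0,0],[0,0,0.4,0,0,0],[0,0,0.4,0,0,0],[0,0,0.3,0,0,0],[0,0,0,0,0,0],[0,0,0,0,0,0]]
  ]
}}

```text
time: 26.2
tcp_pos: [0.3881, -0.2156, 0.2036]
tool_rot: [3.141, -0.0, 1.678]
force: [-0.4, -0.8, -1.6]
opening: 0.0152
gripper_force: 59.9
```

Emit:
{"method": "send_rows", "body": {
  "rows": [
    [[0,0,1,0,0,0],[0,0,2,0,0,0],[0,0,2,0,0,0],[0,0,1.2,0,0,0],[1.39,0.2,0,0,0,0.008],[1.39,0.2,0,0,0,0.008],[1.39,0.2,0,0,0,0.008],[1.39,0.2,0,0,0,0.008],[1.39,0.2,0,0,0,0.008],[1.39,0.2,0,0,0,0.008],[1.39,0.2,0,0,0,0.008],[1.39,0.2,0,0,0,0.008],[0,0,0,0,0,0],[0,0,-1,0,0,0],[0,0,-1,0,0,0],[0,0,-1,0,0,0],[0,0,0,0,0,0],[0,0,0,0,0,0]]
  ]
}}

```text
time: 28.0
tcp_pos: [0.499, -0.1997, 0.2354]
tool_rot: [-3.141, -0.0, 1.741]
force: [-0.7, 0.6, -0.4]
opening: 0.0151
gripper_force: 59.9
```

Run:
```python
from h import *
w,i=snap('wrist','w8.png');s,si=snap('scene','s8.png')
o=get_obs();print(o['time'],o['tcp_pos'],o['tool_rot'],o['force'])
X=[.46,-.208,.09]
def cr(f,u,r):
    x=max(int(u[0])-r,0);y=max(int(u[1])-r,0);print(f,x,y);return cv2.resize(cv2.imread('pics/'+f)[y:y+2*r,x:x+2*r],(400,400),interpolation=2)
cv2.imwrite('pics/c8.png',np.hstack([cr('w8.png',proj(i,[.47,-.2,.1]),75),cr('s8.png',proj(si,X),50)]))
```

```text
28.1 [ 0.49939628 -0.19974418  0.23597253] [3.14098957e+00 1.02146945e-04 1.74153379e+00] [-0.24781045 -0.36351744  0.11302707]
w8.png 144 105
s8.png 214 167
```

View pics/c8.png

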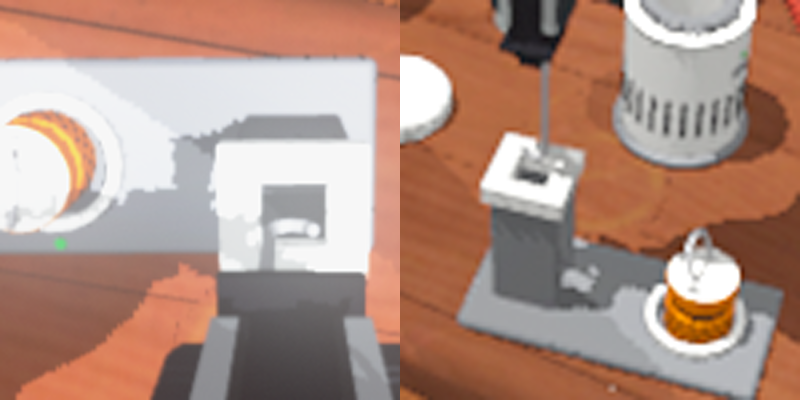

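Run:
```python
from h import *
i=camera_info('wrist');s=camera_info('scene');w=cv2.imread('pics/w8.png')
f=lambda p:((proj(i,p)-[144,105])*400/150).round(1)
g=lambda p:((proj(s,p)-[214,167])*4+[400,0]).round(1)
c=np.array([.4992,-.199,.105]);a=.17;ux=np.array([np.cos(a),np.sin(a),0]);uy=np.array([-ux[1],ux[0],0])
for sx,sy in((-1,-1),(1,-1),(1,1),(-1,1)):
    print('hole',f(c+.0105*(sx*ux+sy*uy)),g(c+.0105*(sx*ux+sy*uy)),'plate',f(c+.023*sx*ux+.022*sy*uy))
T=get_obs()['tcp_pos']
for k in(-.00625,.00625): print('hook',f(T+k*ux-[0,0,.1214]),g(T+k*ux-[0,0,.1214]))
```

```text
hole [258.2 247.9] [555.5 159.4] plate [219.1 282.6]
hole [325.2 247.9] [520.2 150.8] plate [364.2 282.6]
hole [326.  182.4] [507.6 176.1] plate [367.6 145.4]
hole [257.6 182.4] [543.4 185. ] plate [216.1 145.3]
hook [271.2 226. ] [542.7 157.3]
hook [312.9 226. ] [521.4 152.1]
```

Emit:
{"method": "send_rows", "body": {
  "rows": [
    [[0,0,-0.5,0,0,0],[0,0,-0.8,0,0,0],[0,0,-1,0,0,0],[0,0,-1,0,0,0],[0,0,-1,0,0,0],[0,0,-1,0,0,0],[0,0,-1,0,0,0],[0,0,-0.8,0,0,0],[0,0,-0.5,0,0,0],[0,0,0,0,0,0],[0,0,0,0,0,0]]
  ]
}}

```text
time: 29.2
tcp_pos: [0.4995, -0.1997, 0.1598]
tool_rot: [3.141, 0.0, 1.742]
force: [0.6, -0.2, -1.4]
opening: 0.0153
gripper_force: 59.9
```

Emit:
{"method": "send_rows", "body": {
  "rows": [
    [[0,0,-0.3,0,0,0],[0,0,-0.3,0,0,0],[0,0,-0.3,0,0,0],[0,0,-0.3,0,0,0],[0,0,0,0,0,0]]
  ]
}}

```text
time: 29.7
tcp_pos: [0.4991, -0.1995, 0.1472]
tool_rot: [-3.141, -0.0, 1.742]
force: [-0.6, -0.2, -1.5]
opening: 0.0156
gripper_force: 59.9
```

Emit:
{"method": "send_rows", "body": {
  "rows": [
    [[0,0,-0.2,0,0,0],[0,0,-0.2,0,0,0],[0,0,-0.15,0,0,0],[0,0,0,0,0,0],[0,0,0,0,0,0]]
  ]
}}

```text
time: 30.2
tcp_pos: [0.4993, -0.1997, 0.1422]
tool_rot: [3.141, 0.0, 1.742]
force: [0.5, -0.3, -0.8]
opening: 0.0152
gripper_force: 59.9
```

Emit:
{"method": "send_rows", "body": {
  "rows": [
    [[0,0,-0.05,0,0,0],[0,0,-0.05,0,0,0],[0,0,0,0,0,0]]
  ]
}}

```text
time: 30.5
tcp_pos: [0.4993, -0.1996, 0.1411]
tool_rot: [3.142, -0.0, 1.742]
force: [-1.0, 0.6, -1.8]
opening: 0.0153
gripper_force: 59.9
```

Emit:
{"method": "send_rows", "body": {
  "rows": [
    [[0,0,-0.05,0,0,0],[0,0,-0.05,0,0,0],[0,0,0,0,0,0]]
  ]
}}

```text
time: 30.8
tcp_pos: [0.4994, -0.1996, 0.1404]
tool_rot: [3.141, -0.0, 1.742]
force: [-1.9, 2.0, 3.9]
opening: 0.0152
gripper_force: 60.9
```

Emit:
{"method": "send_rows", "body": {
  "rows": [
    [[0,0,0,0,0,0],[0,0,0,0,0,0],[0,0,0,0,0,0],[0,0,0,0,0,0],[0,0,0,0,0,0],[0,0,0,0,0,0],[0,0,1,0,0,0],[0,0,2,0,0,0],[0,0,2,0,0,0],[0,0,3,0,0,0],[0,0,3,0,0,0],[0,-2,2,0,0,0],[0,-3,0,0,0,0],[0,-2,0,0,0,0],[0,0,0,0,0,0]]
  ],
  "fingers": 1
}}

```text
time: 32.3
tcp_pos: [0.4984, -0.2728, 0.2711]
tool_rot: [3.141, 0.002, 1.737]
force: [-0.1, 0.2, -0.2]
opening: 0.0857
gripper_force: 0.0
```

Run:
```python
from h import *
s,si=snap('scene','s9.png');w,i=snap('wrist','w9.png')
o=get_obs();print(o['time'],o['tcp_pos'],o['force'],o['opening'])
x,y=(proj(si,[.46,-.208,.09])-50).astype(int)
a=cv2.resize(cv2.imread('pics/s9.png')[y:y+100,x:x+100],(400,400),interpolation=2)
x,y=np.maximum((proj(i,[.45,-.208,.09])-90).astype(int),0)
b=cv2.resize(cv2.imread('pics/w9.png')[y:y+180,x:x+180],(400,400),interpolation=2)
cv2.imwrite('pics/c9.png',np.hstack([a,b]))
```

```text
32.4 [ 0.49926004 -0.2695894   0.27049266] [-0.17374224 -0.33596818 -0.71040421] 0.0852817797229729
```

View pics/c9.png

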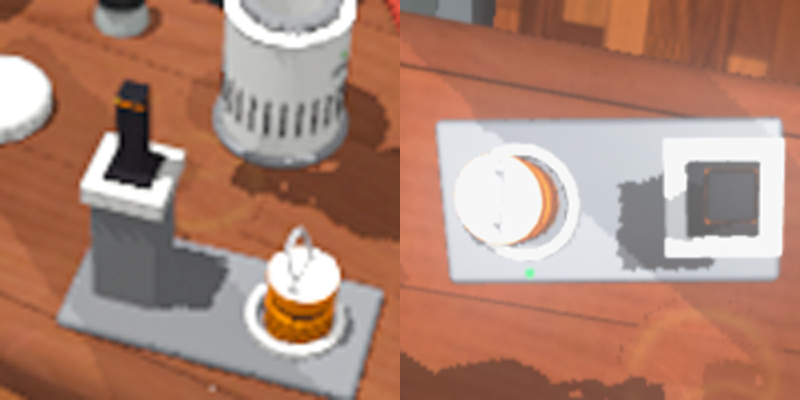

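The puller hangs flat in its post (scene crop 130,150) and the cartridge stands upright inside the seat ring (300,290). The gripper is clear of everything, so I hand the job in.

```bash
python3 -c "
from station import *
print(close_job())"
```

```text
the job is handed in; nothing more can be done
None
```

The cartridge stands upright in the dock's seat and the puller is back in its post, handed in at about 32 s with only light hook forces (at most about 8 N at the readings); I viewed 12 pictures, two over the limit of 10.

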